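# Set a freshly bound book under the ratchet book press

### The arm

A 6-joint arm with a two-finger parallel gripper is mounted at the origin on the work surface. World frame = base frame: x ahead of the robot, y to its left, z up, the work surface at z = 0. Lengths are in m, angles in rad, forces in N, time in s.
With the tool pointing down it reaches from about 0.35 to 0.85 m from the base axis. Payload 8.1 kg.
Tool frame: the origin (TCP) lies at the very end of the fingers, on their centre line; the grasp point (between the pads) lies hold_point_z behind it (hold_point_z is the distance from the TCP to the grasp point, in m); z points along the fingers, y is the direction in which the jaws open and shut (so a half turn about z gives the same grasp; the last joint's range is limited). The gripper opens to 93 mm and grips with 3 to 60 N. Pads are 15 mm wide; open, the fingers measure 128 mm over their backs; the gripper's body (75 mm by 188 mm) begins 65 mm behind the grasp point.
Start: joints at [1.171, 0.13, 1.488, -0, 1.523, -0.085], TCP at [0.186, 0.571, 0.182] pointing down, gripper open.
Joint ranges: [-2.96, 2.96], [-0.89, 2.26], [0.02, 2.5], [-1.34, 4.48], [0, 2.73], [-2.66, 2.66]. Speed limits (rad/s): [2.39, 2.39, 2.79, 3.14, 3.14, 3.14].

### API

Orientations are given as a 3x3 rotation matrix whose columns are the frame's x, y, z axes.
In Python, from bench import * gives the robot as it stands. The module is installed in compiled form; this text tells all that it offers.
- The arm moves only by the tool move_arm, never from a script. Its argument "targets" is text: rows parted by semicolons, each of 7 numbers parted by spaces: the turn, a rotation vector about the tool's x, y, z scaled (see below), then the shift along the tool's x, y, z scaled (see below), then the opening, from -1 (shut) to 1 (fully open). A call has 1 to 10 rows; each row is the pose to reach, as a shift and turn from the pose commanded when the call began, along the tool's axes at that moment, turning the shorter way round; what a row does not reach only later rows make up. The controller multiplies each number of a shift by 120 mm and each number of a turn by pi rad. A row lasts 1/12 s, in which the tool goes at most 41.7 mm and 7.16 degrees, less where a joint would pass 70% of its speed; a pose out of reach is approached as far as the arm can. A call with a number of a shift or a turn outside -1 to 1 is refused whole. A call with a gripper value outside its range is refused whole. The fingers move at their own pace and stop on an object; "squeeze" is the grip in N (left out, the last holds). Time passes only in rows, so rows that repeat a pose let the fingers close. It gives the time, the measured TCP pose, the force and the opening at its end, in the units of the state.
- observe(): the state, without advancing time (a new reading comes with each control period).
- snapshot(name): name is "scene" or "top" or "wrist"; returns the picture (480x640x3 uint8, blue, green, red); there is no depth.
- camera_info(name): a dict with "fovy" (degrees; the focal length in pixels is half the picture's height over the tangent of half this angle, whatever the lens; pixels are square), "cx", "cy" (the principal point, pixels), "R" (3x3) and "t" (3): a world point X has camera coordinates R X + t. Camera axes: x right, y down, z forward; pixel columns grow to the right and rows downward; lengths in m; the calibration is good to about 2 mm. A picture is of the moment at which its call begins: read the wrist's pose just before it. camera_info takes no time and is no camera call; for the wrist camera it gives the pose at the moment of the call.
- close_job(): hands the job in, once; it reports no verdict.
The state is a dict: "t": time; "joints": joint angles; "qvel": joint speeds; "joint_torque": joint torques, N m; "eef_pos": TCP position; "ee_rot": TCP orientation; "contact_force": force on the tool from outside, world axes, zero at the start; "moment": the same for the moment, N m; "grip_width": opening from 0.0 (shut) to 1.0 (fully open).
Only numpy, scipy, OpenCV 4.12 (cv2) and the standard library are available. Lean on these libraries where they do the work, as an engineer would, in place of code of your own. Each camera call takes 0.05 s, during which the arm holds its last target.

### The job

Put the blue book into the small green book press: raise the press's sliding rail by its wooden lifting handle, letting the catch click from tooth to tooth, until it hangs by itself with its foot and its pad clear above the book; slide the book along the bed under the foot, up against the back stop; then squeeze the red release grip and let the foot down slowly in your grip, without letting it fall, until its weight rests on the book, and let go. Do not squeeze the release grip while raising the rail, push the book softly (under 20 N), never press the foot on it with more than 18 N, and leave the things around the press where they are.

Things in the scene. Friction and masses are not known exactly. Their poses are not given: they have to be found in the camera images.
- press: Small heavy green book press, fixed. Origin on the table under the axis of its upright toothed steel column (20 x 23 mm, top 190 mm up). x points from the open front of the bed to the column, y left, z up. Base 14 mm thick, x -255 to +45, y +-75 mm; its top is the bed, with two fences 12 mm high, inner faces at y = +-52.5 mm, x -250 to -25 mm.
- back_stop (a point): Foot of the upright back stop face, at bed level (14 mm above the table), 22 mm in front of the column axis; the face is 70 mm wide and 22 mm high. Axes parallel to the press's.
- rail (a joint): Height of the sliding rail in m, 0 at the bottom, 0.076 at the top stop. The rail (about 0.5 kg: green sleeve on the column with foot, lifting handle and release grip) slides straight up and down, falling by its weight unless the catch holds it. Teeth are 14 mm apart: it hangs at 0, 0.014, ... 0.070 (1 mm either way). With the pad on the book it reads 0.030 to 0.039, as the pad is set.
- catch (a joint): Angle in rad of the sprung catch (pawl), hinged on the rail, acting on the teeth on the column's left side: 0 engaged. It clicks out to about 0.07 riding over a tooth as the rail is raised; 0.125 is fully squeezed (stop); from about 0.07 the rail can go down. Squeezing takes 6 to 13 N at the red paddle; its spring returns it.
- lift_handle (a point): Centre of the dark wooden lifting handle, a block 40 mm long (x), 16 mm wide (y), 22 mm high, on a steel stem 80 mm in front of the column; 157 mm above the table when the rail is at 0, rising with it. Taken from above, fingers left and right of it. Axes parallel to the press's.
- release_grip (a point): Mid height of the release grip above the column. Right (-y) of it a fixed dark wooden plate, 44 mm long (x), 42 mm high, outer face 22 mm off; left (+y) the round red paddle of the catch, 46 mm long, outer face 27 mm off when free, 20 mm when fully squeezed. Pinched together from above, fingers left and right. Rises with the rail. Axes parallel to the press's.
- book_mid (a point): Centre of the small thick blue hardback book, 130 mm long (x), 100 mm wide (y), 40 mm thick, about 0.3 kg, flat on the bed between the fences, at first in front of the foot. Axes parallel to the press's. Home against the back stop its centre is 87 mm in front of the press's origin (press x = -0.087).
- jar_mid (a point): Centre of the white brush jar (72 mm across, 100 mm high, with brushes standing out to about 220 mm): leave alone.
- ink_mid (a point): Centre of the black ink jar with red cap (56 mm across, 75 mm high): leave alone.
- tape_mid (a point): Centre of the yellow tape roll lying flat (90 mm across, 22 mm high): leave alone.
- foot (a point): Centre of the underside of the foot, a grey plate 75 mm (x) by 84 mm (y), 12 mm thick; 32 mm above the table when the rail is at 0, rising with it. Under it sits a dark rubber-faced pad on two brass screws: its lower face is 8 to 17 mm below this point, set differently each time and not measured, so the touch on the book must be felt.
Mind the look-alikes: they are no part of the job. What is meant by the part that bears book_mid is not turquoise, and is the smaller of those in its own colour.

How it is judged:
On the way, in this order (a step that is already met when the one before it is completed fails the run):
1. the rail hangs on its catch, let go, with the foot higher than the book (value of joint rail above 0.04 m and contact force between the fingers and rail below 0.2 N and value of joint catch below 0.05 rad), for 0.2 s.
2. the book is home under the foot (x of book_mid in the frame of press above -0.093 m), for 0.1 s.
3. the foot has come down on the book, with the release grip squeezed (value of joint catch above 0.085 rad and contact force between rail and book above 1 N), for 0.05 s.
At the end, for the whole second after the job is handed in: The book lies flat within 6 mm of the back stop, the foot rests on it with at least 1.5 N, the release grip is let go and nothing moves (x of book_mid in the frame of press above -0.093 m and angle between book_mid's own z axis and vertical below 0.03 rad and contact force between rail and book above 1.5 N and value of joint catch below 0.09 rad and value of joint rail below 0.04 m and linear speed of book below 0.01 m/s); the robot touches nothing.
It fails at once if the foot is pressed or dropped on the book with more than 18 N (contact force between rail and book above 18 N).
It fails at once if the book is pushed with more than 20 N (contact force between the fingers and book above 20 N).
It fails at once if the foot is let fall on the book (faster than 0.15 m/s) (velocity of joint rail below -0.15 m/s and x of book_mid in the frame of press above -0.12 m).
It fails at once if the rail is raised with the release grip squeezed, before the book is in (value of joint catch above 0.1 rad and velocity of joint rail above 0.012 m/s and x of book_mid in the frame of press below -0.12 m).
It fails at once if the jar, the ink or the tape roll is displaced by more than 20 mm (distance of any of jar_mid, ink_mid, tape_mid from where it was at the start of the episode above 0.02 m).
It also fails if it takes over 61 s, if anything falls off the work surface, if the arm or the gripper's body presses on something with over 40 N, if the wrist force passes 120 N, or if a joint passes its speed limit or range.

## Working session

There is one attempt and no reset: what is moved stays moved. The work goes in short steps, Python scripts to look and compute and a tool call to move; the robot and the scene stay as the last step left them, time stands still between calls to the robot, and variables do not carry over. Pictures are saved under pics/ and viewed, and the job is handed in when it is done.

Besides the shell and the picture viewer there is one more tool, called after "Emit:" by a JSON object that holds its "api" and its "payload", one argument or row to a line. move_arm: Moves the arm, as the interface text tells. Its arguments: {"type":"object","properties":{"targets":{"type":"string"},"squeeze":{"type":"number"}},"required":["targets"]}

```bash
mkdir -p pics; python3 - <<'E'
from bench import *
import cv2,numpy as np
s=observe()
for k in s: print(k,np.round(s[k],3).tolist())
for n in("scene","top","wrist"):
    c=camera_info(n); print(n,c)
    cv2.imwrite(f"pics/{n}0.png",snapshot(n))
E
```

```text
t 0.0
joints [1.171, 0.131, 1.489, 0.0, 1.523, -0.085]
qvel [-0.0, 0.002, 0.002, -0.001, -0.0, 0.002]
joint_torque [-0.0, -55.985, -49.176, 0.077, 0.036, -0.0]
eef_pos [0.185, 0.57, 0.181]
ee_rot [[-0.951, 0.31, -0.001], [0.31, 0.951, -0.002], [0.0, -0.002, -1.0]]
contact_force [-1.19, 0.138, -0.28]
moment [0.006, 0.045, 0.036]
grip_width 1.001
scene {'fovy': 52.98541718988287, 'cx': 318.7334311492626, 'cy': 241.6243690015337, 'R': array([[ 0.74194663,  0.67041795,  0.00741363],
       [ 0.54306958, -0.59445311, -0.59304378],
       [-0.39318014,  0.44403295, -0.80513608]]), 't': array([-0.41174871, -0.21185366,  1.19861418])}
top {'fovy': 49.521685247567746, 'cx': 313.022322710805, 'cy': 228.58707700618956, 'R': array([[ 0.02374046, -0.99955853,  0.01786453],
       [-0.98869679, -0.02612109, -0.14763584],
       [ 0.1480373 , -0.01415766, -0.98888044]]), 't': array([-0.02948504,  0.54621524,  1.070514  ])}
wrist {'fovy': 58.27938538309289, 'cx': 319.97528412710125, 'cy': 244.59907594264328, 'R': array([[ 3.10819853e-01,  9.50468730e-01, -4.60604576e-04],
       [ 9.22180125e-01, -3.01451564e-01,  2.42303057e-01],
       [ 2.30162629e-01, -7.57373609e-02, -9.70200503e-01]]), 't': array([-0.60040989, -0.02665498,  0.38903965])}
```

View pics/scene0.png

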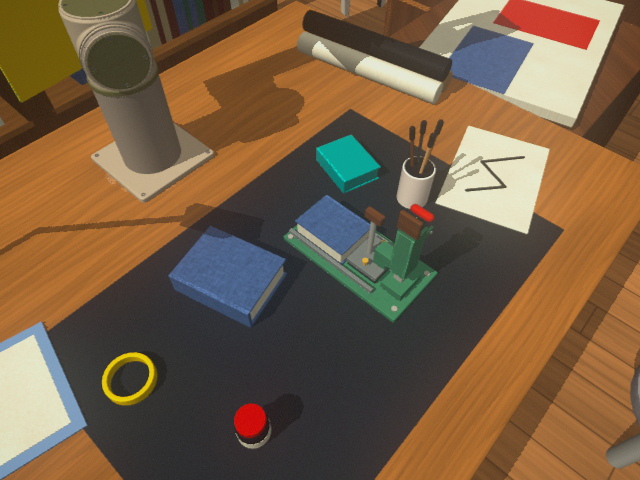

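View pics/top0.png

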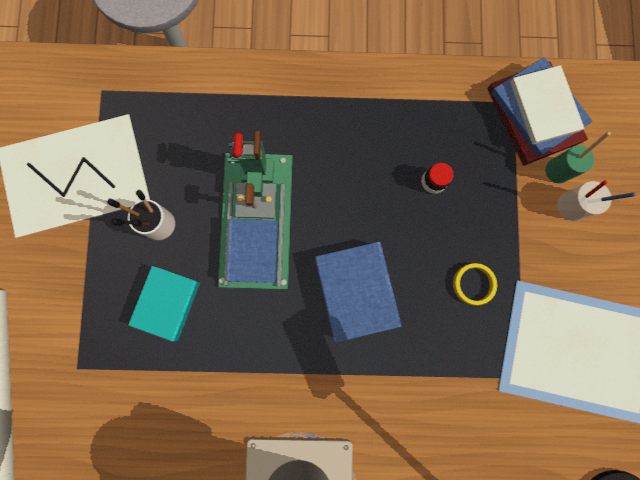

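View pics/wrist0.png

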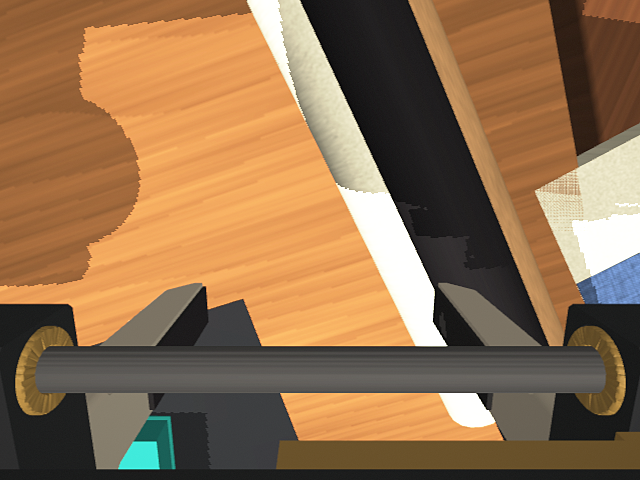

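The three books in the top view are turquoise at (164,303), large blue at (358,291) and small blue on the press bed at (253,250). The target is the small blue one: it isn't turquoise, it's the smaller of the two blues, and it lies between the fences. I'll enlarge that area to confirm.

```bash
python3 - <<'E'
import cv2
t=cv2.imread("pics/top0.png")[110:310,190:310]
s=cv2.imread("pics/scene0.png")[190:330,270:450]
t=cv2.resize(t,None,fx=3,fy=3,interpolation=cv2.INTER_CUBIC)
s=cv2.resize(s,None,fx=2.4,fy=2.4,interpolation=cv2.INTER_CUBIC)
import numpy as np
o=np.zeros((600,800,3),np.uint8);o[:600,:360]=t;o[:s.shape[0],362:362+s.shape[1]]=s
cv2.imwrite("pics/crop.png",o)
E
```

```text
(no output)
```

View pics/crop.png

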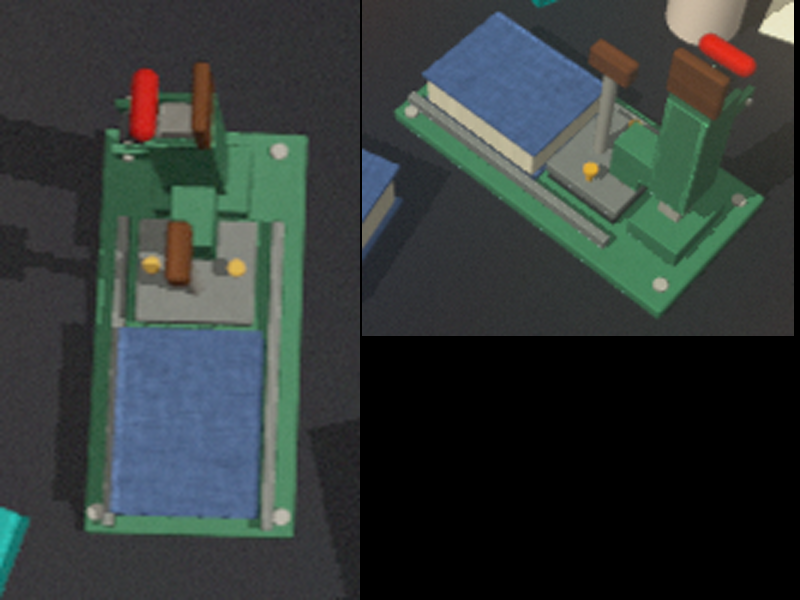

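The crop confirms it: the small blue book lies between the fences in front of the foot. Next I'll measure the press.

```bash
cat > h.py <<'E'
from bench import *
import cv2,numpy as np
def ray(c,uv):
    f=240/np.tan(np.radians(c['fovy'])/2)
    d=c['R'].T@np.array([(uv[0]-c['cx'])/f,(uv[1]-c['cy'])/f,1]); return -c['R'].T@c['t'],d/np.linalg.norm(d)
def onz(c,uv,z):
    o,d=ray(c,uv); return o+d*(z-o[2])/d[2]
def tri(c1,a,c2,b):
    o1,d1=ray(c1,a);o2,d2=ray(c2,b)
    A=np.stack([d1,-d2],1);k=np.linalg.lstsq(A,o2-o1,rcond=None)[0]
    p,q=o1+k[0]*d1,o2+k[1]*d2
    return (p+q)/2,np.linalg.norm(p-q)
def proj(c,X):
    f=240/np.tan(np.radians(c['fovy'])/2);q=c['R']@X+c['t'];return q[:2]/q[2]*f+[c['cx'],c['cy']]
E
python3 - <<'E'
from h import *
c=camera_info('top');sc=camera_info('scene')
print('cam',ray(c,(0,0))[0])
im=cv2.imread('pics/top0.png');hsv=cv2.cvtColor(im,cv2.COLOR_BGR2HSV)
for n,p in dict(FL=(85,531),FR=(293,536),BR=(307,136),BL=(107,131)).items():
    print(n,onz(c,(p[0]/3+190-.33,p[1]/3+110-.33),.014).round(4))
for n,p in dict(sFL=(94,513),sFR=(281,517),sBR=(279,151)).items():
    print(n,onz(c,(p[0]/3+190-.33,p[1]/3+110-.33),.016).round(4))
for n,p in dict(FL=(110,514),FR=(257,518),BR=(263,330),BL=(117,327)).items():
    print('book',n,onz(c,(p[0]/3+190-.33,p[1]/3+110-.33),.054).round(4))
hs=(178,224);print('handle top',onz(c,(178/3+190,253/3+110),.168))
# red paddle centroid both views
def cen(im,lo,hi,roi):
    x0,y0,x1,y1=roi;h=cv2.cvtColor(im,cv2.COLOR_BGR2HSV)[y0:y1,x0:x1]
    m=cv2.inRange(h,lo,hi);ys,xs=np.nonzero(m);return xs.mean()+x0,ys.mean()+y0,len(xs)
s=cv2.imread('pics/scene0.png')
a=cen(im,(0,180,90),(6,255,255),(220,125,250,165));b=cen(s,(0,180,90),(6,255,255),(400,195,440,230));print(a,b,tri(c,a[:2],sc,b[:2]))
a=cen(im,(4,90,30),(16,230,200),(242,178,258,210));b=cen(s,(4,90,30),(16,230,200),(360,200,388,228));print('handle',a,b,tri(c,a[:2],sc,b[:2]))
# green contour
m=cv2.inRange(hsv,(65,80,30),(85,255,255));m[:, :200]=0;m[:,310:]=0;m[:150]=0
pts=np.stack(np.nonzero(m)[::-1],1).astype(float)
W=np.array([onz(c,p,.014)[:2] for p in pts]);r=cv2.minAreaRect(W.astype(np.float32));print(r)
# jars
for n,roi in dict(cap=(420,155,460,190)).items():
    print(n,onz(c,cen(im,(0,180,90),(6,255,255),roi)[:2],.075))
print('jar rim',onz(c,(145,215),.1),'turq',onz(c,(164,303),.04))
E
```

```text
cam [ 3.82265234e-01 -4.83105136e-05  1.13977803e+00]
FL [0.4195 0.1846 0.014 ]
FR [0.4195 0.0359 0.014 ]
BR [0.7157 0.0347 0.014 ]
BL [0.7152 0.1833 0.014 ]
sFL [0.4324 0.1785 0.016 ]
sFR [0.4328 0.0449 0.016 ]
sBR [0.703  0.0551 0.016 ]
book FL [0.4302 0.1614 0.054 ]
book FR [0.43   0.0599 0.054 ]
book BR [0.5619 0.0602 0.054 ]
book BL [0.5613 0.1629 0.054 ]
handle top [0.59043199 0.10878621 0.168     ]
(np.float64(237.5978835978836), np.float64(144.41798941798942), 189) (np.float64(421.9059405940594), np.float64(212.59405940594058), 202) (array([0.67342846, 0.1288448 , 0.21370156]), np.float64(0.0007667128891572783))
handle (np.float64(249.046783625731), np.float64(194.15204678362574), 171) (np.float64(374.0253164556962), np.float64(215.61603375527426), 237) (array([0.59264311, 0.11001227, 0.1564171 ]), np.float64(0.0017202377096366532))
((0.5716762542724609, 0.11017929017543793), (0.15092769265174866, 0.3074110150337219), 89.7176742553711)
cap [ 0.66577329 -0.28281922  0.075     ]
jar rim [0.55666947 0.32453253 0.1       ] turq [0.38209916 0.29071003 0.04      ]
```

```bash
python3 - <<'E'
import bench
print([n for n in dir(bench) if not n.startswith('__')], getattr(bench,'hold_point_z',None))
E
python3 - <<'E'
from h import *
from scipy.spatial.transform import Rotation as R
s=observe();Rc=s['ee_rot'];p=s['eef_pos']
Rt=np.array([[-1,0,0],[0,1,0],[0,0,-1.]]).T
print('turn',R.from_matrix(Rc.T@Rt).as_rotvec()/np.pi)
for tgt in [(.186,.571,.36),(.592,.110,.36)]:
    print((Rc.T@(np.array(tgt)-p)/.12).round(3))
E
```

```text
['IKError', 'camera_info', 'close_job', 'hold_point_z', 'observe', 'snapshot'] 0.0188
turn [-0.00045208 -0.00010078 -0.10019654]
[-1.000e-03  6.000e-03 -1.492e+00]
[-4.407 -2.599 -1.489]
```

Emit:
{"api": "move_arm", "payload": {
  "targets": "0 0 0 0 0 -0.3 1; -0.001 0 -0.035 0 0 -0.6 1; -0.001 0 -0.07 -0.3 -0.3 -0.9 1; -0.001 0 -0.1 -0.65 -0.5 -1 1; -0.001 0 -0.1 -1 -0.7 -1 1"
}}

```text
t: 0.57
eef_pos: [0.2527, 0.4785, 0.3009]
ee_rot: [[-1.0, -0.008, 0.003], [-0.008, 1.0, 0.007], [-0.003, 0.007, -1.0]]
contact_force: [1.4, -0.6, 0.8]
grip_width: 1.002
```

```bash
cat > go.py <<'E'
import sys
from h import *
s=observe();t=np.array([float(a) for a in sys.argv[1:4]])
from scipy.spatial.transform import Rotation as R
Rt=np.diag([-1,1,-1.])
print('t',round(s['t'],2),'pos',s['eef_pos'].round(4),'turn',(R.from_matrix(s['ee_rot'].T@Rt).as_rotvec()/np.pi).round(4),'shift',(s['ee_rot'].T@(t-s['eef_pos'])/.12).round(3),'F',s['contact_force'].round(2),'w',s['grip_width'])
E
python3 go.py .592 .110 .30
```

```text
t 0.57 pos [0.2527 0.4785 0.3009] turn [0.0022 0.0009 0.0026] shift [-2.802 -3.095 -0.005] F [ 1.37 -0.58  0.77] w 1.0023241615093643
```

Emit:
{"api": "move_arm", "payload": {
  "targets": "0 0 0 -0.2 -0.25 0 1; 0 0 0 -0.45 -0.5 0 1; 0 0 0 -0.7 -0.75 0 1; 0 0 0 -0.9 -1 0 1"
}}

```text
t: 0.9
eef_pos: [0.3615, 0.3565, 0.297]
ee_rot: [[-1.0, 0.0, 0.001], [0.0, 1.0, 0.003], [-0.001, 0.003, -1.0]]
contact_force: [1.0, 0.7, -0.5]
grip_width: 0.999
```

Emit:
{"api": "move_arm", "payload": {
  "targets": "0 0 0 -0.2 -0.25 0 1; 0 0 0 -0.45 -0.5 0 1; 0 0 0 -0.7 -0.75 0 1; 0 0 0 -0.9 -1 0 1"
}}

```text
t: 1.23
eef_pos: [0.4695, 0.2364, 0.2966]
ee_rot: [[-1.0, 0.001, 0.0], [0.001, 1.0, 0.003], [-0.0, 0.003, -1.0]]
contact_force: [0.3, 1.2, 0.4]
grip_width: 1.002
```

Emit:
{"api": "move_arm", "payload": {
  "targets": "0 0 0 -0.2 -0.25 0 1; 0 0 0 -0.45 -0.5 0 1; 0 0 0 -0.7 -0.75 0 1; 0 0 0 -0.7 -0.75 0 1; 0 0 0 -0.7 -0.75 0 1; 0 0 0 -0.7 -0.75 0 1"
}}

```text
t: 1.73
eef_pos: [0.5519, 0.1481, 0.2962]
ee_rot: [[-1.0, 0.001, -0.001], [0.001, 1.0, 0.003], [0.001, 0.003, -1.0]]
contact_force: [-0.5, 1.1, -0.3]
grip_width: 1.004
```

```bash
python3 go.py .592 .110 .30; python3 - <<'E'
from h import *
c=camera_info('wrist');cv2.imwrite('pics/w1.png',snapshot('wrist'))
E
```

```text
t 1.73 pos [0.5519 0.1481 0.2962] turn [ 0.0011 -0.0002 -0.0005] shift [-0.335 -0.317 -0.033] F [-0.48  1.13 -0.29] w 1.0035680579573634
```

View pics/w1.png

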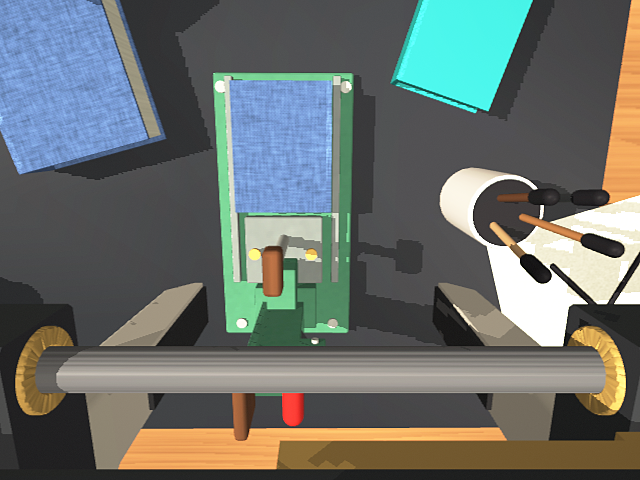

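```bash
python3 - <<'E'
from h import *
c=camera_info('wrist');im=cv2.imread('pics/w1.png');h=cv2.cvtColor(im,cv2.COLOR_BGR2HSV)
m=cv2.inRange(h,(4,90,30),(16,255,220));m[:,:255]=0;m[:,290:]=0;m[:240]=0;m[300:]=0
y,x=np.nonzero(m);print(x.min(),x.max(),y.min(),y.max(),x.mean(),y.mean())
print('handle',onz(c,(x.mean(),y.mean()),.160))
for u in [(537,268),(598,245),(590,197)]: print('brush',onz(c,u,.21))
for u in [(213,74),(354,74),(349,331),(227,331)]: print('corner',onz(c,u,.014))
E
```

```text
255 282 246 296 272.36004056795133 270.6430020283976
handle [0.59130479 0.11133855 0.16      ]
brush [0.57411044 0.30319682 0.21      ]
brush [0.55751655 0.34365501 0.21      ]
brush [0.52403761 0.33302449 0.21      ]
corner [0.41972784 0.03843761 0.014     ]
corner [0.41985787 0.18743466 0.014     ]
corner [0.71486431 0.18655314 0.014     ]
corner [0.71436353 0.03737331 0.014     ]
```

Emit:
{"api": "move_arm", "payload": {
  "targets": "0 0 0 -0.16 -0.15 0 1; -0.001 0 0 -0.317 -0.309 0.1 1; -0.001 0 0 -0.317 -0.309 0.3 1; -0.001 0 0 -0.317 -0.309 0.5 1; -0.001 0 0 -0.317 -0.309 0.7 1; -0.001 0 0 -0.317 -0.309 0.7 1; -0.001 0 0 -0.317 -0.309 0.7 1"
}}

```text
t: 2.37
eef_pos: [0.5886, 0.1125, 0.2117]
ee_rot: [[-1.0, -0.001, -0.002], [-0.001, 1.0, 0.006], [0.002, 0.006, -1.0]]
contact_force: [0.5, 0.4, 0.0]
grip_width: 0.998
```

```bash
python3 go.py .590 .111 .141; python3 - <<'E'
from h import *
c=camera_info('wrist');cv2.imwrite('pics/w2.png',snapshot('wrist'))
E
```

```text
t 2.37 pos [0.5886 0.1125 0.2117] turn [ 0.0019 -0.0008  0.0004] shift [-0.013 -0.016  0.589] F [0.54 0.38 0.04] w 0.9981127757044767
```

View pics/w2.png

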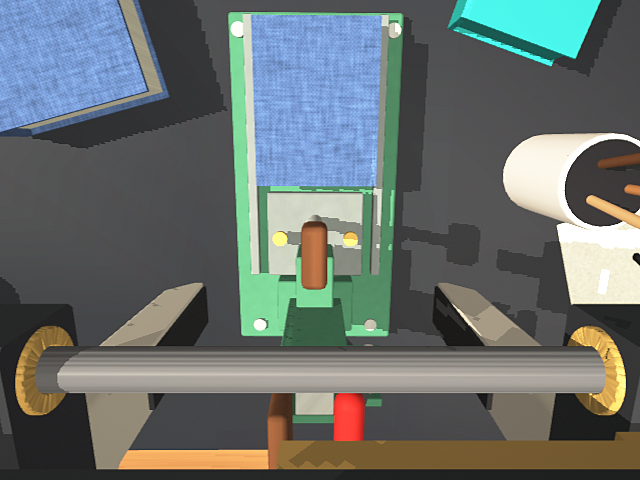

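Emit:
{"api": "move_arm", "payload": {
  "targets": "0.002 0 0 -0.013 -0.014 0.15 1; 0.002 0 0 -0.013 -0.014 0.3 1; 0.002 0 0 -0.013 -0.014 0.45 1; 0.002 0 0 -0.013 -0.014 0.58 1; 0.002 0 0 -0.013 -0.014 0.58 1; 0.002 0 0 -0.013 -0.014 0.58 0"
}}

```text
t: 2.92
eef_pos: [0.5923, 0.1105, 0.1446]
ee_rot: [[-1.0, -0.0, 0.002], [-0.0, 1.0, 0.0], [-0.002, 0.0, -1.0]]
contact_force: [0.5, -0.7, 1.3]
grip_width: 0.968
```

```bash
python3 go.py .590 .111 .141
```

```text
t 2.92 pos [0.5923 0.1105 0.1446] turn [0.     0.0005 0.    ] shift [0.019 0.004 0.03 ] F [ 0.52 -0.69  1.29] w 0.9677382938400998
```

Now close on the handle with 25 N.

Emit:
{"api": "move_arm", "payload": {
  "targets": "0 0 0 0 0 0.02 -0.3; 0 0 0 0 0 0.02 -0.7; 0 0 0 0 0 0.02 -0.9; 0 0 0 0 0 0.02 -0.9; 0 0 0 0 0 0.02 -0.9; 0 0 0 0 0 0.02 -0.9; 0 0 0 0 0 0.02 -0.9; 0 0 0 0 0 0.02 -0.9",
  "squeeze": 25
}}

```text
t: 3.58
eef_pos: [0.5918, 0.1099, 0.1405]
ee_rot: [[-1.0, 0.001, 0.0], [0.001, 1.0, -0.0], [-0.0, -0.0, -1.0]]
contact_force: [0.0, 0.5, -0.6]
grip_width: 0.407
```

```bash
python3 go.py .590 .111 .141
```

```text
t 3.58 pos [0.5918 0.1099 0.1405] turn [-0.      0.0001 -0.0002] shift [ 0.015  0.009 -0.004] F [ 0.    0.5  -0.59] w 0.4068379107025633
```

Emit:
{"api": "move_arm", "payload": {
  "targets": "0 0 0 0 0 0 -0.9; 0 0 0 0 0 0 -0.9; 0 0 0 0 0 0 -0.9; 0 0 0 0 0 0 -0.9; 0 0 0 0 0 0 -0.9; 0 0 0 0 0 0 -0.9"
}}

```text
t: 4.08
eef_pos: [0.5919, 0.11, 0.1405]
ee_rot: [[-1.0, 0.001, 0.0], [0.001, 1.0, -0.0], [-0.0, -0.0, -1.0]]
contact_force: [-0.5, -0.2, -0.4]
grip_width: 0.056
```

```bash
python3 go.py .590 .111 .141
```

```text
t 4.08 pos [0.5919 0.11   0.1405] turn [-0.      0.0001 -0.0002] shift [ 0.016  0.008 -0.004] F [-0.49 -0.18 -0.43] w 0.055967539513340575
```

```bash
python3 - <<'E'
from h import *
w=snapshot('wrist');s=snapshot('scene')
s=cv2.resize(s[100:330,250:480],(480,480));cv2.imwrite('pics/m3.png',cv2.resize(np.hstack([s,w]),None,fx=.71,fy=.71))
E
```

```text
(no output)
```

View pics/m3.png

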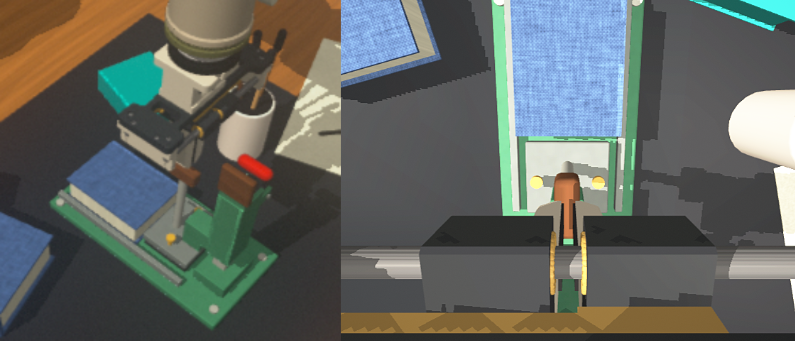

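```bash
python3 - <<'E'
from h import *
w=snapshot('wrist');s=snapshot('scene')
a=cv2.resize(s[170:270,330:430],(400,400),interpolation=cv2.INTER_CUBIC);b=cv2.resize(w[220:420,220:420],(400,400),interpolation=cv2.INTER_CUBIC);cv2.imwrite('pics/m4.png',np.hstack([a,b]))
print(observe()['grip_width'])
E
```

```text
0.05065508845080607
```

View pics/m4.png

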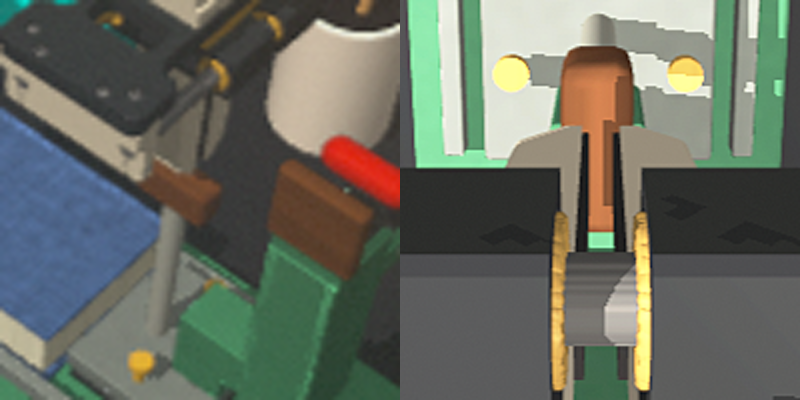

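```bash
python3 - <<'E'
from h import *
c=camera_info('scene');w=camera_info('wrist');p=observe()['eef_pos']
print(p,proj(c,p),proj(w,p),proj(c,np.array([.592,.11,.168])),proj(w,np.array([.592,.11,.168])), proj(w,np.array([.572,.11,.157])))
print(ray(w,(0,0))[0])
s=snapshot('scene');s=cv2.resize(s[90:290,290:450],(640,800))[:600]
cv2.imwrite('pics/m5.png',s)
E
```

```text
[0.59186265 0.10999747 0.14057157] [373.30046128 220.69631788] [317.36411089 276.96108225] [374.84205205 211.30322011] [317.03457808 297.2765179 ] [317.02461628 246.26966153]
[0.52451219 0.11130184 0.34334977]
```

View pics/m5.png

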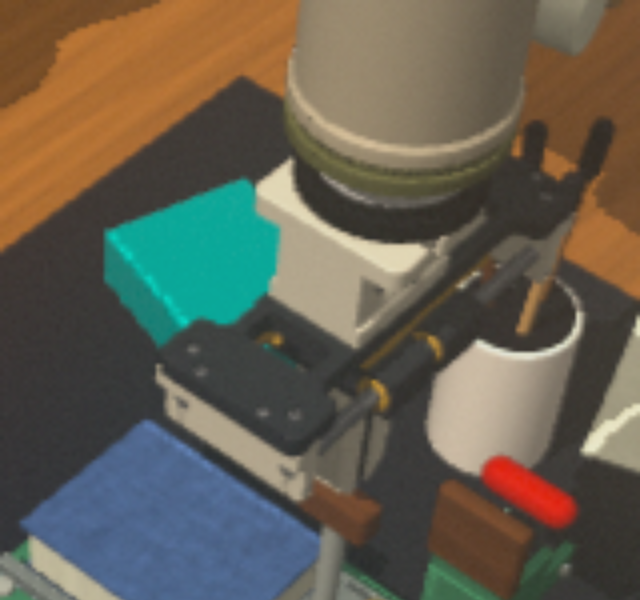

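```bash
python3 - <<'E'
from h import *
w=camera_info('wrist');p=observe()['eef_pos']
for z in (0,.0188,.03,.05,.07):
  for dx in (-.0075,.0075):
    X=p+[dx,0,z]; print(z,dx,proj(w,X).round(1),'depth',(w['R']@X+w['t'])[2].round(4), 'px for 93mm',(.093*430.5/(w['R']@X+w['t'])[2]).round(1))
w2=snapshot('wrist');cv2.imwrite('pics/w6.png',cv2.resize(w2[200:350,220:420],(800,600),interpolation=cv2.INTER_CUBIC))
E
```

```text
0 -0.0075 [317.3 262.4] depth 0.2113 px for 93mm 189.5
0 0.0075 [317.4 291.2] depth 0.2149 px for 93mm 186.3
0.0188 -0.0075 [317.1 274.2] depth 0.193 px for 93mm 207.4
0.0188 0.0075 [317.2 305.5] depth 0.1967 px for 93mm 203.6
0.03 -0.0075 [316.9 282.5] depth 0.1822 px for 93mm 219.8
0.03 0.0075 [317.  315.4] depth 0.1858 px for 93mm 215.5
0.05 -0.0075 [316.6 299.8] depth 0.1628 px for 93mm 246.0
0.05 0.0075 [316.7 336.3] depth 0.1664 px for 93mm 240.6
0.07 -0.0075 [316.2 321.9] depth 0.1434 px for 93mm 279.3
0.07 0.0075 [316.3 362.6] depth 0.147 px for 93mm 272.3
```

View pics/w6.png

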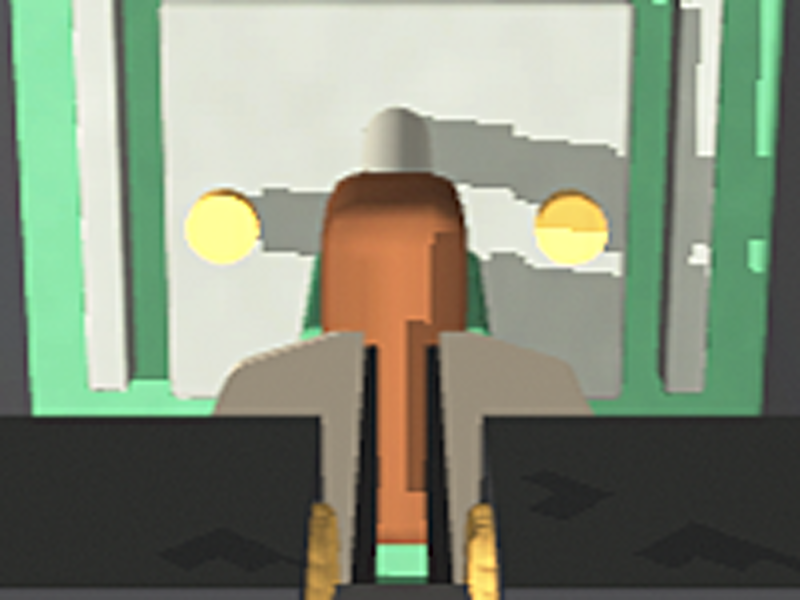

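The enlarged crop shows the fingertips, near edge at row 284, lying above the handle. The handle top is visible through the whole gap at about (318,300), and no contact stopped the jaws. By the wrist camera, the real fingertips end about 30 mm behind the reported TCP. I'll open, go lower and watch the forces.

Emit:
{"api": "move_arm", "payload": {
  "targets": "0 0 0 0 0 0 0.2; 0 0 0 0 0 0 0.2; 0 0 0 0 0 0 0.2; 0 0 0 0 0 0 0.2; 0 0 0 0 0 0 0.2; 0 0 0 0 0 0 0.2; 0 0 0 0 0 0 0.2"
}}

```text
t: 4.97
eef_pos: [0.5919, 0.11, 0.1405]
ee_rot: [[-1.0, 0.001, 0.0], [0.001, 1.0, -0.0], [-0.0, -0.0, -1.0]]
contact_force: [-0.3, -0.6, 0.2]
grip_width: 0.501
```

Emit:
{"api": "move_arm", "payload": {
  "targets": "0 0 0 0 0 0.06 0.2; 0 0 0 0 0 0.12 0.2; 0 0 0 0 0 0.18 0.2; 0 0 0 0 0 0.2 0.2; 0 0 0 0 0 0.2 0.2"
}}

```text
t: 5.38
eef_pos: [0.5908, 0.1099, 0.1147]
ee_rot: [[-1.0, 0.001, -0.002], [0.001, 1.0, -0.0], [0.002, -0.0, -1.0]]
contact_force: [-0.2, -0.2, 0.3]
grip_width: 0.599
```

```bash
python3 go.py .590 .110 .117;python3 - <<'E'
from h import *
w2=snapshot('wrist');cv2.imwrite('pics/w7.png',w2)
E
```

```text
t 5.38 pos [0.5908 0.1099 0.1147] turn [-0.0001 -0.0007 -0.0002] shift [ 0.006  0.001 -0.019] F [-0.15 -0.18  0.3 ] w 0.5991470726953813
```

View pics/w7.png

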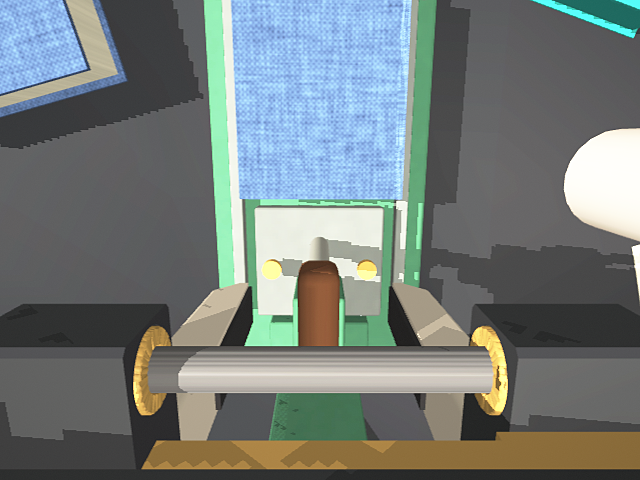

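The jaws straddle the handle, which is centred at (318,300). Closing now.

Emit:
{"api": "move_arm", "payload": {
  "targets": "0 0 0 0 0 0 -0.9; 0 0 0 0 0 0 -0.9; 0 0 0 0 0 0 -0.9; 0 0 0 0 0 0 -0.9; 0 0 0 0 0 0 -0.9; 0 0 0 0 0 0 -0.9; 0 0 0 0 0 0 -0.9; 0 0 0 0 0 0 -0.9; 0 0 0 0 0 0 -0.9",
  "squeeze": 25
}}

```text
t: 6.18
eef_pos: [0.592, 0.1092, 0.1167]
ee_rot: [[-1.0, 0.001, 0.001], [0.001, 1.0, -0.001], [-0.001, -0.001, -1.0]]
contact_force: [-0.2, -5.9, 1.0]
grip_width: 0.167
```

```bash
python3 go.py .590 .110 .117
```

```text
t 6.18 pos [0.592  0.1092 0.1167] turn [-0.0004  0.0002 -0.0004] shift [ 0.016  0.007 -0.003] F [-0.17 -5.93  0.95] w 0.1671065156926736
```

Gripped at 15.5 mm. Now lift about 60 mm.

Emit:
{"api": "move_arm", "payload": {
  "targets": "0 0 0 0 -0.007 -0.03 -0.9; 0 0 0 0 -0.007 -0.07 -0.9; 0 0 0 0 -0.007 -0.12 -0.9; 0 0 0 0 -0.007 -0.17 -0.9; 0 0 0 0 -0.007 -0.22 -0.9; 0 0 0 0 -0.007 -0.27 -0.9; 0 0 0 0 -0.007 -0.32 -0.9; 0 0 0 0 -0.007 -0.37 -0.9",
  "squeeze": 30
}}

```text
t: 6.85
eef_pos: [0.5919, 0.1092, 0.1595]
ee_rot: [[-1.0, 0.001, -0.0], [0.001, 1.0, 0.0], [0.0, 0.0, -1.0]]
contact_force: [4.9, -1.4, -6.1]
grip_width: 0.17
```

Emit:
{"api": "move_arm", "payload": {
  "targets": "0 0 0 0 0 -0.04 -0.9; 0 0 0 0 0 -0.08 -0.9; 0 0 0 0 0 -0.12 -0.9; 0 0 0 0 0 -0.14 -0.9; 0 0 0 0 0 -0.14 -0.9; 0 0 0 0 0 -0.14 -0.9"
}}

```text
t: 7.35
eef_pos: [0.5919, 0.1092, 0.1772]
ee_rot: [[-1.0, 0.001, 0.0], [0.001, 1.0, 0.0], [-0.0, 0.0, -1.0]]
contact_force: [4.7, -1.8, -6.8]
grip_width: 0.168
```

```bash
python3 go.py .590 .110 .177;python3 - <<'E'
from h import *
a=snapshot('scene');cv2.imwrite('pics/s8.png',cv2.resize(a[100:340,260:480],(550,600)))
E
```

```text
t 7.35 pos [0.5919 0.1092 0.1772] turn [ 0.      0.0001 -0.0002] shift [0.016 0.007 0.001] F [ 4.68 -1.78 -6.82] w 0.16763367505381616
```

View pics/s8.png

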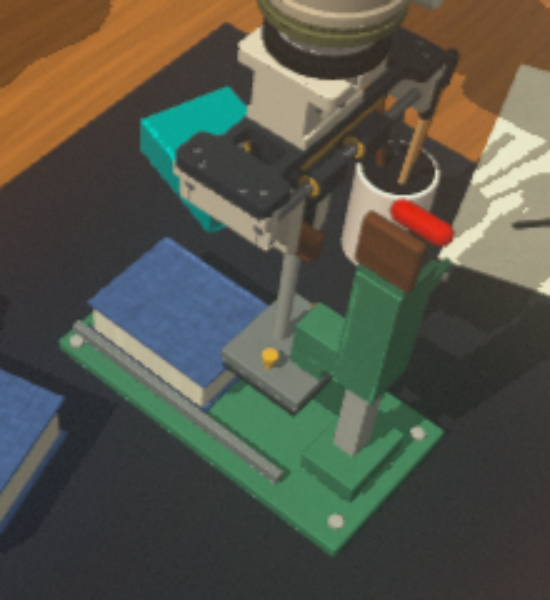

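The rail is up about 60 mm and the foot is clear above the book. Set it down onto the catch and open.

Emit:
{"api": "move_arm", "payload": {
  "targets": "0 0 0 0 0 0.01 -0.9; 0 0 0 0 0 0.02 -0.9; 0 0 0 0 0 0.03 -0.9; 0 0 0 0 0 0.04 -0.9; 0 0 0 0 0 0.04 -0.9; 0 0 0 0 0 0.04 -0.9"
}}

```text
t: 7.9
eef_pos: [0.5919, 0.1092, 0.1727]
ee_rot: [[-1.0, 0.001, 0.001], [0.001, 1.0, 0.0], [-0.001, 0.0, -1.0]]
contact_force: [4.6, -1.6, -6.7]
grip_width: 0.175
```

```bash
python3 go.py .590 .110 .172
```

```text
t 7.9 pos [0.5919 0.1092 0.1727] turn [ 0.      0.0002 -0.0002] shift [0.016 0.007 0.006] F [ 4.65 -1.63 -6.66] w 0.17535315453496414
```

Emit:
{"api": "move_arm", "payload": {
  "targets": "0 0 0 0 0 0.006 -0.9; 0 0 0 0 0 0.012 -0.9; 0 0 0 0 0 0.018 -0.9; 0 0 0 0 0 0.018 -0.9; 0 0 0 0 0 0.018 -0.9"
}}

```text
t: 8.32
eef_pos: [0.592, 0.1092, 0.1722]
ee_rot: [[-1.0, 0.001, 0.001], [0.001, 1.0, 0.0], [-0.001, 0.0, -1.0]]
contact_force: [-2.3, -2.8, 6.6]
grip_width: 0.172
```

```bash
python3 go.py .590 .110 .172
```

```text
t 8.32 pos [0.592  0.1092 0.1722] turn [ 0.      0.0005 -0.0002] shift [0.017 0.007 0.002] F [-2.31 -2.85  6.63] w 0.1721638757902601
```

The force flipped to +6.6 N, so the catch is carrying the rail. Open.

Emit:
{"api": "move_arm", "payload": {
  "targets": "0 0 0 0 0 -0.008 -0.5; 0 0 0 0 0 -0.008 0; 0 0 0 0 0 -0.008 0.2; 0 0 0 0 0 -0.008 0.2; 0 0 0 0 0 -0.008 0.2; 0 0 0 0 0 -0.008 0.2; 0 0 0 0 0 -0.008 0.2"
}}

```text
t: 8.9
eef_pos: [0.5918, 0.1092, 0.1716]
ee_rot: [[-1.0, 0.001, 0.0], [0.001, 1.0, -0.0], [-0.0, -0.0, -1.0]]
contact_force: [-0.7, -0.7, -0.7]
grip_width: 0.586
```

Emit:
{"api": "move_arm", "payload": {
  "targets": "0 0 0 0 0 -0.15 0.2; 0 0 0 0 0 -0.4 0.2; 0 0 0 0 0 -0.65 0.2; 0 0 0 0.1 0 -0.8 0; 0 0 0 0.35 0 -0.8 -0.2; 0 0 0 0.65 0 -0.8 -0.2; 0 0 0 1 0 -0.8 -0.2; 0 0 0 1 0 -0.8 -0.2"
}}

```text
t: 9.57
eef_pos: [0.4654, 0.1094, 0.2667]
ee_rot: [[-1.0, -0.0, -0.003], [-0.0, 1.0, -0.0], [0.003, -0.0, -1.0]]
contact_force: [-0.4, -1.1, -0.8]
grip_width: 0.401
```

```bash
python3 go.py .41 .110 .1;python3 - <<'E'
from h import *
a=snapshot('scene');cv2.imwrite('pics/s9.png',cv2.resize(a[100:340,260:480],(550,600)))
a=snapshot('wrist');cv2.imwrite('pics/w9.png',a)
E
```

```text
t 9.57 pos [0.4654 0.1094 0.2667] turn [-0.     -0.001   0.0001] shift [0.457 0.006 1.391] F [-0.41 -1.07 -0.8 ] w 0.40069431761142915
```

View pics/s9.png

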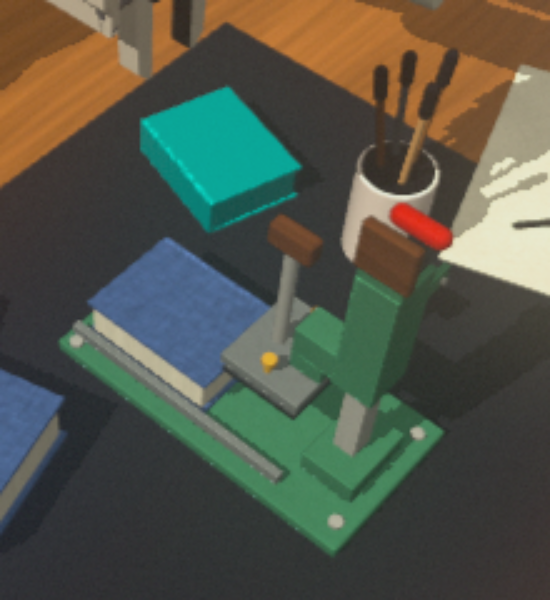

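View pics/w9.png

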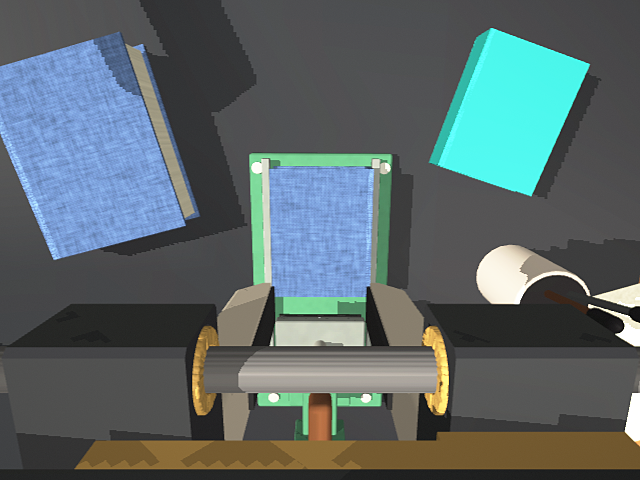

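Emit:
{"api": "move_arm", "payload": {
  "targets": "0 0 0 0.25 0 0 -0.2; 0 0 0 0.5 0.01 0.2 -0.2; 0 0 0 0.5 0.01 0.45 -0.2; 0 0 0 0.5 0.01 0.7 -0.2; 0 0 0 0.5 0.01 0.95 -0.2; 0 0 0 0.5 0.01 1 -0.2"
}}

```text
t: 10.17
eef_pos: [0.4099, 0.11, 0.1429]
ee_rot: [[-1.0, 0.001, -0.006], [0.001, 1.0, -0.001], [0.006, -0.001, -1.0]]
contact_force: [-1.1, 0.1, -0.6]
grip_width: 0.4
```

Emit:
{"api": "move_arm", "payload": {
  "targets": "0 0 0 0 0 0.25 -0.2; 0 0 0 0 0 0.5 -0.2; 0 0 0 0 0 0.7 -0.2; 0 0 0 0 0 0.8 -0.2; 0 0 0 0 0 0.8 -0.2; 0 0 0 0 0 0.8 -0.2"
}}

```text
t: 10.67
eef_pos: [0.4127, 0.1104, 0.0524]
ee_rot: [[-1.0, 0.001, -0.0], [0.001, 1.0, -0.0], [0.0, -0.0, -1.0]]
contact_force: [-0.1, 0.3, 0.0]
grip_width: 0.399
```

```bash
python3 go.py .405 .110 .010;python3 - <<'E'
from h import *
a=snapshot('scene');cv2.imwrite('pics/s10.png',cv2.resize(a[100:340,180:450],(675,600)))
E
```

```text
t 10.67 pos [0.4127 0.1104 0.0524] turn [-0.     -0.     -0.0003] shift [ 0.064 -0.004  0.354] F [-0.08  0.31  0.  ] w 0.39864223607112453
```

View pics/s10.png

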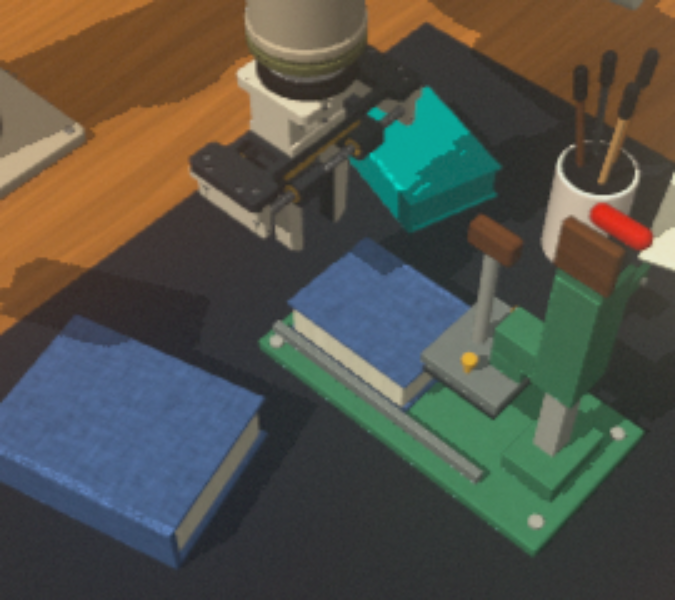

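```bash
python3 - <<'E'
from h import *
c=camera_info('scene')
for uv,y in (((296,198.4),.083),((316,187),.138)):
    o,d=ray(c,uv);k=(.4127-o[0])/d[0];print(o+k*d); k=(y-o[1])/d[1];print(o+k*d)
E
```

```text
[0.4127     0.08573474 0.0868048 ]
[0.41550059 0.083      0.09122184]
[0.4127     0.14779803 0.07221467]
[0.4215588  0.138      0.08645638]
```

The scene rays put the fingertips at z≈0.086 with the reported TCP at 0.052, which confirms an offset of about 32 mm. Descend to push height.

Emit:
{"api": "move_arm", "payload": {
  "targets": "0 0 0 0.03 0 0.1 -0.2; 0 0 0 0.05 0 0.2 -0.2; 0 0 0 0.05 0 0.3 -0.2; 0 0 0 0.05 0 0.38 -0.2; 0 0 0 0.05 0 0.38 -0.2; 0 0 0 0.05 0 0.38 -0.2"
}}

```text
t: 11.22
eef_pos: [0.4058, 0.1104, 0.0061]
ee_rot: [[-1.0, 0.001, 0.0], [0.001, 1.0, -0.0], [-0.0, -0.0, -1.0]]
contact_force: [0.2, -0.1, 0.2]
grip_width: 0.402
```

```bash
python3 go.py .5125 .110 .006;python3 - <<'E'
from h import *
a=snapshot('scene');cv2.imwrite('pics/s11.png',cv2.resize(a[130:320,250:450],(631,600)))
E
```

```text
t 11.22 pos [0.4058 0.1104 0.0061] turn [-0.      0.     -0.0002] shift [-0.889 -0.003  0.   ] F [ 0.2  -0.11  0.24] w 0.40165347198255197
```

View pics/s11.png

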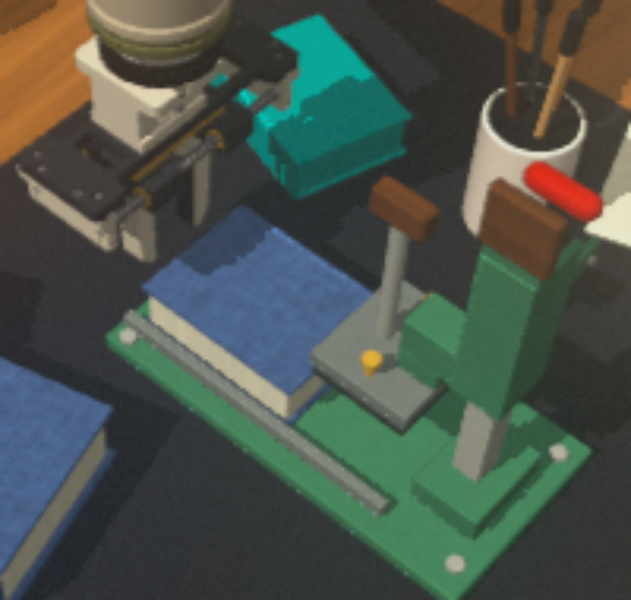

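Emit:
{"api": "move_arm", "payload": {
  "targets": "0 0 0 -0.03 0 0 -0.2; 0 0 0 -0.06 0 0 -0.2; 0 0 0 -0.09 0 0 -0.2; 0 0 0 -0.12 0 0 -0.2; 0 0 0 -0.15 0 0 -0.2; 0 0 0 -0.18 0 0 -0.2; 0 0 0 -0.21 0 0 -0.2; 0 0 0 -0.24 0 0 -0.2; 0 0 0 -0.27 0 0 -0.2; 0 0 0 -0.3 0 0 -0.2"
}}

```text
t: 12.1
eef_pos: [0.4422, 0.1104, 0.006]
ee_rot: [[-1.0, 0.001, 0.0], [0.001, 1.0, -0.0], [-0.0, -0.0, -1.0]]
contact_force: [-2.2, 0.9, 1.4]
grip_width: 0.398
```

Emit:
{"api": "move_arm", "payload": {
  "targets": "0 0 0 -0.03 0 0 -0.2; 0 0 0 -0.06 0 0 -0.2; 0 0 0 -0.09 0 0 -0.2; 0 0 0 -0.12 0 0 -0.2; 0 0 0 -0.15 0 0 -0.2; 0 0 0 -0.18 0 0 -0.2; 0 0 0 -0.21 0 0 -0.2; 0 0 0 -0.24 0 0 -0.2; 0 0 0 -0.27 0 0 -0.2; 0 0 0 -0.3 0 0 -0.2"
}}

```text
t: 12.93
eef_pos: [0.4783, 0.1104, 0.0061]
ee_rot: [[-1.0, 0.001, 0.0], [0.001, 1.0, -0.0], [-0.0, -0.0, -1.0]]
contact_force: [-0.2, 1.3, -0.6]
grip_width: 0.396
```

```bash
python3 go.py .5125 .110 .006;python3 - <<'E'
from h import *
a=snapshot('scene');cv2.imwrite('pics/s12.png',cv2.resize(a[130:320,250:450],(631,600)))
E
```

```text
t 12.93 pos [0.4783 0.1104 0.0061] turn [-0.      0.0001 -0.0002] shift [-0.285 -0.003  0.001] F [-0.2   1.32 -0.63] w 0.39590654324850044
```

View pics/s12.png

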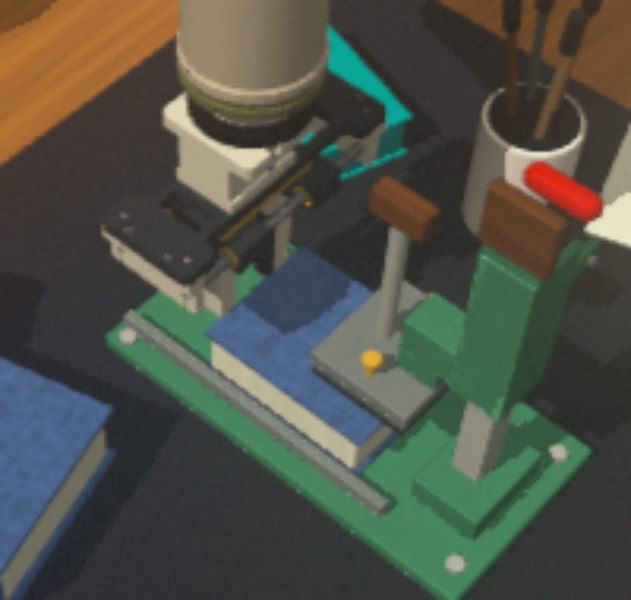

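Emit:
{"api": "move_arm", "payload": {
  "targets": "0 0 0 -0.025 0 0 -0.2; 0 0 0 -0.05 0 0 -0.2; 0 0 0 -0.075 0 0 -0.2; 0 0 0 -0.1 0 0 -0.2; 0 0 0 -0.125 0 0 -0.2; 0 0 0 -0.15 0 0 -0.2; 0 0 0 -0.17 0 0 -0.2; 0 0 0 -0.19 0 0 -0.2; 0 0 0 -0.21 0 0 -0.2; 0 0 0 -0.22 0 0 -0.2"
}}

```text
t: 13.82
eef_pos: [0.5047, 0.1104, 0.0061]
ee_rot: [[-1.0, 0.001, 0.001], [0.001, 1.0, -0.0], [-0.001, -0.0, -1.0]]
contact_force: [-1.5, -0.7, 0.1]
grip_width: 0.4
```

```bash
python3 go.py .5125 .110 .006
```

```text
t 13.82 pos [0.5047 0.1104 0.0061] turn [-0.      0.0002 -0.0002] shift [-0.065 -0.003  0.001] F [-1.49 -0.67  0.11] w 0.40023620798048226
```

Emit:
{"api": "move_arm", "payload": {
  "targets": "0 0 0 -0.01 0 0 -0.2; 0 0 0 -0.02 0 0 -0.2; 0 0 0 -0.03 0 0 -0.2; 0 0 0 -0.04 0 0 -0.2; 0 0 0 -0.045 0 0 -0.2"
}}

```text
t: 14.23
eef_pos: [0.5099, 0.1104, 0.0061]
ee_rot: [[-1.0, 0.001, 0.001], [0.001, 1.0, -0.0], [-0.001, -0.0, -1.0]]
contact_force: [-3.1, -0.5, 2.0]
grip_width: 0.4
```

Emit:
{"api": "move_arm", "payload": {
  "targets": "0 0 0 -0.006 0 0 -0.2; 0 0 0 -0.012 0 0 -0.2; 0 0 0 -0.012 0 0 -0.2"
}}

```text
t: 14.48
eef_pos: [0.5113, 0.1104, 0.0061]
ee_rot: [[-1.0, 0.001, 0.001], [0.001, 1.0, -0.0], [-0.001, -0.0, -1.0]]
contact_force: [-1.8, 0.0, 1.0]
grip_width: 0.398
```

Emit:
{"api": "move_arm", "payload": {
  "targets": "0 0 0 -0.006 0 0 -0.2; 0 0 0 -0.012 0 0 -0.2; 0 0 0 -0.012 0 0 -0.2"
}}

```text
t: 14.73
eef_pos: [0.5113, 0.1104, 0.0059]
ee_rot: [[-1.0, 0.001, -0.002], [0.001, 1.0, -0.0], [0.002, -0.0, -1.0]]
contact_force: [-8.3, -0.7, 5.9]
grip_width: 0.399
```

At −8.3 N with no further movement, the book is against the stop. Back off, rise and look.

Emit:
{"api": "move_arm", "payload": {
  "targets": "0 0 0 0.05 0 0 -0.2; 0 0 0 0.15 0 0 0; 0 0 0 0.3 0 0 0.3; 0 0 0 0.4 0 -0.1 0.6; 0 0 0 0.4 0 -0.35 0.6; 0 0 0 0.4 0 -0.7 0.6; 0 0 0 0.4 0 -1 0.6"
}}

```text
t: 15.32
eef_pos: [0.4638, 0.1104, 0.1274]
ee_rot: [[-1.0, 0.001, 0.0], [0.001, 1.0, -0.0], [-0.0, -0.0, -1.0]]
contact_force: [1.6, 0.2, 0.3]
grip_width: 0.772
```

Emit:
{"api": "move_arm", "payload": {
  "targets": "0 0 0 0 0 -0.3 0.6; 0 0 0 0 0 -0.6 0.6; 0 0 0 0 0 -0.9 0.6; 0 0 0 0 0 -1 0.6; 0 0 0 0 0 -1 0.6"
}}

```text
t: 15.73
eef_pos: [0.467, 0.1107, 0.2509]
ee_rot: [[-1.0, 0.001, 0.009], [0.001, 1.0, 0.001], [-0.009, 0.001, -1.0]]
contact_force: [0.7, 0.8, 0.1]
grip_width: 0.798
```

```bash
python3 go.py .672 .109 .33;python3 - <<'E'
from h import *
a=snapshot('scene');t=snapshot('top');cv2.imwrite('pics/s13f.png',a);cv2.imwrite('pics/t13f.png',t)
cv2.imwrite('pics/s13.png',np.hstack([cv2.resize(a[180:330,290:450],(480,450)),cv2.resize(t[110:300,205:305],(237,450))]))
E
```

```text
t 15.73 pos [0.467  0.1107 0.2509] turn [ 0.0003  0.0029 -0.0002] shift [-1.714 -0.013 -0.644] F [0.75 0.75 0.09] w 0.7984237121949328
```

View pics/s13.png

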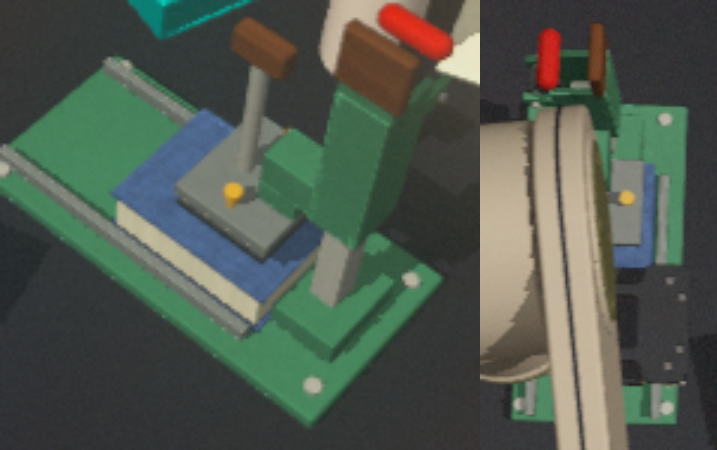

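The book is home under the foot, touching the stop block. Next is locating the release grip.

```bash
python3 - <<'E'
from h import *
c=camera_info('top');sc=camera_info('scene')
t=cv2.imread('pics/t13f.png');s=cv2.imread('pics/s13f.png')
def cen(im,lo,hi,roi):
    x0,y0,x1,y1=roi;h=cv2.cvtColor(im,cv2.COLOR_BGR2HSV)[y0:y1,x0:x1]
    m=cv2.inRange(h,lo,hi);n,l,st,ce=cv2.connectedComponentsWithStats(m);k=1+st[1:,4].argmax();return ce[k]+[x0,y0],st[k]
for nm,lo,hi,r1,r2 in (('red',(0,180,90),(6,255,255),(222,110,246,160),(410,175,450,205)),('plate',(4,90,25),(16,235,200),(246,110,270,165),(395,180,432,222))):
    a,x=cen(t,lo,hi,r1);b,y=cen(s,lo,hi,r2);print(nm,a,x,b,y,tri(c,a,sc,b))
E
```

```text
red [233.68949772 134.57990868] [  7  12  10  26 219] [428.10810811 190.11261261] [  7   7  24  17 222] (array([0.67323865, 0.12862416, 0.27000587]), np.float64(0.0005299035972857083))
plate [254.04950495 133.83168317] [  4  10   9  30 202] [415.53720508 201.90562613] [  7   7  30  32 551] (array([0.67425958, 0.09276087, 0.27261788]), np.float64(0.001807139488867005))
```

Emit:
{"api": "move_arm", "payload": {
  "targets": "0 0 0 0 0 -0.3 0.6; 0 0 0 -0.1 -0.01 -0.55 0.6; 0 0 0 -0.35 -0.015 -0.55 0.6; 0 0 0 -0.65 -0.015 -0.55 0.6; 0 0 0 -0.9 -0.015 -0.55 0.6; 0 0 0 -1 -0.015 -0.55 0.6; 0 0 0 -1 -0.015 -0.55 0.6; 0 0 0 -1 -0.015 -0.55 0.6"
}}

```text
t: 16.5
eef_pos: [0.5836, 0.1084, 0.3089]
ee_rot: [[-1.0, 0.001, -0.005], [0.001, 1.0, -0.001], [0.005, -0.001, -1.0]]
contact_force: [-0.6, 0.2, 0.1]
grip_width: 0.8
```

```bash
python3 go.py .672 .109 .31
```

```text
t 16.5 pos [0.5836 0.1084 0.3089] turn [-0.0002 -0.0015 -0.0003] shift [-0.737  0.006 -0.013] F [-0.63  0.22  0.12] w 0.7997596094950723
```

Emit:
{"api": "move_arm", "payload": {
  "targets": "0 0 0 -0.25 0 0 0.6; 0 0 0 -0.5 0.002 0 0.6; 0 0 0 -0.7 0.002 0 0.6; 0 0 0 -0.72 0.002 0 0.6; 0 0 0 -0.72 0.002 0 0.6; 0 0 0 -0.72 0.002 0 0.6; 0 0 0 -0.72 0.002 0 0.6"
}}

```text
t: 17.08
eef_pos: [0.6698, 0.109, 0.313]
ee_rot: [[-1.0, 0.0, 0.001], [0.0, 1.0, 0.0], [-0.001, 0.0, -1.0]]
contact_force: [-0.3, -0.5, -0.1]
grip_width: 0.803
```

```bash
python3 go.py .672 .1085 .226; python3 - <<'E'
from h import *
a=snapshot('wrist');cv2.imwrite('pics/w14.png',a)
E
```

```text
t 17.08 pos [0.6698 0.109  0.313 ] turn [ 0.      0.0003 -0.0001] shift [-0.017 -0.004  0.725] F [-0.34 -0.45 -0.13] w 0.8030946048592736
```

View pics/w14.png

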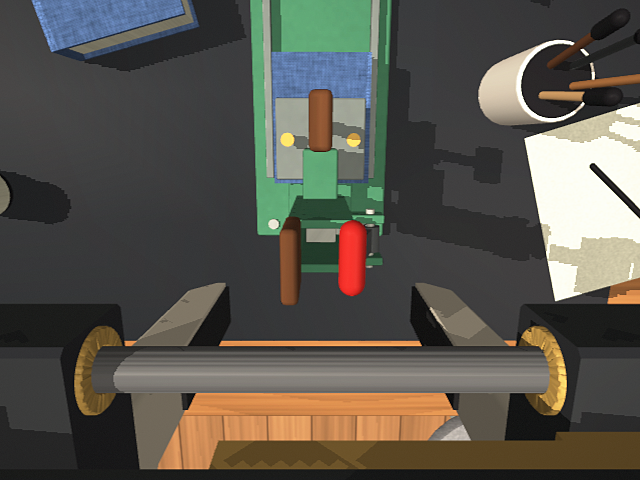

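The plate spans columns 280–300 and the paddle 338–367, with both between the open fingers (230 and 412). Descend.

Emit:
{"api": "move_arm", "payload": {
  "targets": "0 0 0 -0.015 -0.008 0.15 0.6; 0 0 0 -0.015 -0.008 0.3 0.6; 0 0 0 -0.015 -0.008 0.45 0.6; 0 0 0 -0.015 -0.008 0.6 0.6; 0 0 0 -0.015 -0.008 0.72 0.6; 0 0 0 -0.015 -0.008 0.72 0.6; 0 0 0 -0.015 -0.008 0.72 0.6"
}}

```text
t: 17.72
eef_pos: [0.6716, 0.1078, 0.2258]
ee_rot: [[-1.0, 0.0, -0.001], [0.0, 1.0, -0.0], [0.001, -0.0, -1.0]]
contact_force: [-0.0, 0.5, 0.7]
grip_width: 0.798
```

```bash
python3 go.py .672 .1085 .226; python3 - <<'E'
from h import *
a=snapshot('wrist');cv2.imwrite('pics/w15.png',a)
a=snapshot('scene');cv2.imwrite('pics/s15.png',cv2.resize(a[100:340,300:500],(500,600)))
E
```

```text
t 17.72 pos [0.6716 0.1078 0.2258] turn [-0.     -0.0002 -0.0001] shift [-0.003  0.006 -0.002] F [-0.05  0.52  0.68] w 0.7975303709593644
```

View pics/w15.png

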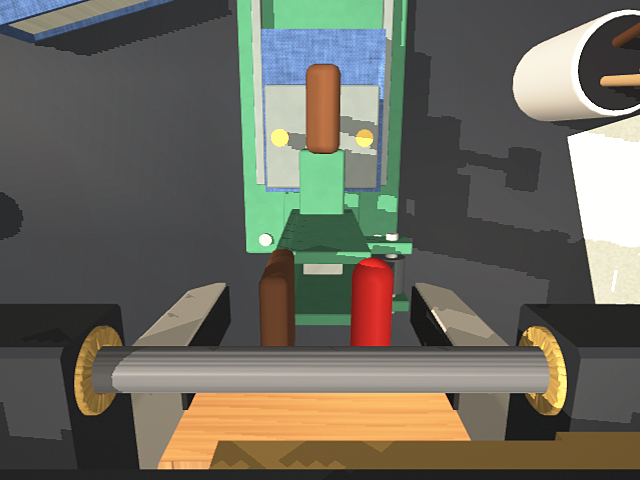

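View pics/s15.png

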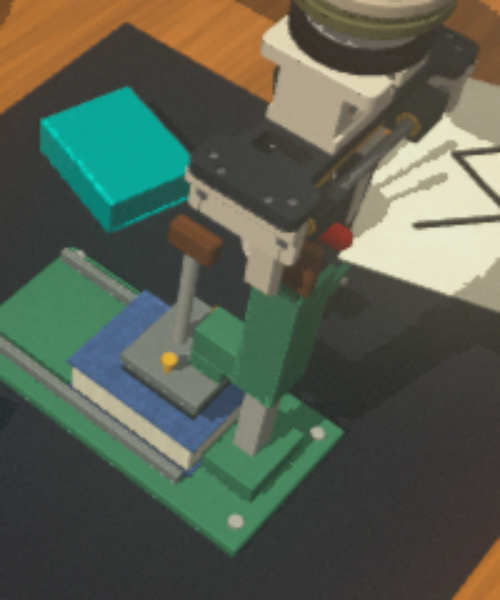

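Emit:
{"api": "move_arm", "payload": {
  "targets": "0 0 0 0 0 0 -0.8; 0 0 0 0 0 0 -0.8; 0 0 0 0 0 -0.005 -0.8; 0 0 0 0 0 -0.01 -0.8; 0 0 0 0 0 -0.016 -0.8; 0 0 0 0 0 -0.022 -0.8; 0 0 0 0 0 -0.028 -0.8; 0 0 0 0 0 -0.034 -0.8; 0 0 0 0 0 -0.04 -0.8; 0 0 0 0 0 -0.04 -0.8",
  "squeeze": 30
}}

```text
t: 18.65
eef_pos: [0.6728, 0.1077, 0.2305]
ee_rot: [[-1.0, 0.001, 0.0], [0.001, 1.0, 0.0], [-0.0, 0.0, -1.0]]
contact_force: [4.2, 0.2, -6.4]
grip_width: 0.45
```

```bash
python3 go.py .672 .1085 .226; python3 - <<'E'
from h import *
a=snapshot('wrist');cv2.imwrite('pics/w16.png',a)
E
```

```text
t 18.65 pos [0.6728 0.1077 0.2305] turn [ 0.      0.0001 -0.0002] shift [0.007 0.006 0.037] F [ 4.16  0.17 -6.39] w 0.4502941238861632
```

View pics/w16.png

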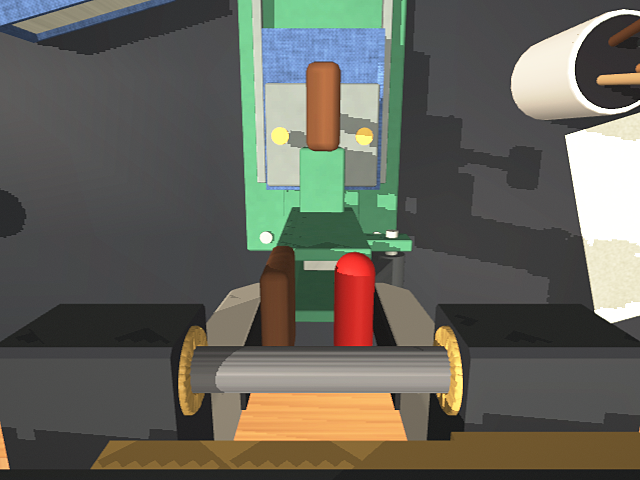

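The opening is 41.9 mm, so the grip is fully squeezed, and the gripper carries about 6.4 N. Lower slowly.

Emit:
{"api": "move_arm", "payload": {
  "targets": "0 0 0 0 0 0.01 -0.8; 0 0 0 0 0 0.022 -0.8; 0 0 0 0 0 0.034 -0.8; 0 0 0 0 0 0.046 -0.8; 0 0 0 0 0 0.058 -0.8; 0 0 0 0 0 0.07 -0.8; 0 0 0 0 0 0.082 -0.8; 0 0 0 0 0 0.094 -0.8; 0 0 0 0 0 0.1 -0.8; 0 0 0 0 0 0.1 -0.8"
}}

```text
t: 19.53
eef_pos: [0.6728, 0.1077, 0.2183]
ee_rot: [[-1.0, 0.001, 0.0], [0.001, 1.0, -0.0], [-0.0, -0.0, -1.0]]
contact_force: [5.3, 0.1, -7.4]
grip_width: 0.447
```

Emit:
{"api": "move_arm", "payload": {
  "targets": "0 0 0 0 0 0.006 -0.8; 0 0 0 0 0 0.013 -0.8; 0 0 0 0 0 0.02 -0.8; 0 0 0 0 0 0.027 -0.8; 0 0 0 0 0 0.034 -0.8; 0 0 0 0 0 0.041 -0.8; 0 0 0 0 0 0.046 -0.8; 0 0 0 0 0 0.046 -0.8"
}}

```text
t: 20.2
eef_pos: [0.6728, 0.1078, 0.2129]
ee_rot: [[-1.0, 0.001, 0.0], [0.001, 1.0, -0.0], [-0.0, -0.0, -1.0]]
contact_force: [4.8, 0.3, -5.1]
grip_width: 0.446
```

Emit:
{"api": "move_arm", "payload": {
  "targets": "0 0 0 0 0 0.004 -0.8; 0 0 0 0 0 0.008 -0.8; 0 0 0 0 0 0.012 -0.8; 0 0 0 0 0 0.016 -0.8; 0 0 0 0 0 0.016 -0.8"
}}

```text
t: 20.62
eef_pos: [0.6728, 0.1077, 0.211]
ee_rot: [[-1.0, 0.001, 0.001], [0.001, 1.0, -0.0], [-0.001, -0.0, -1.0]]
contact_force: [5.6, -0.6, -5.6]
grip_width: 0.447
```

Emit:
{"api": "move_arm", "payload": {
  "targets": "0 0 0 0 0 0.004 -0.8; 0 0 0 0 0 0.008 -0.8; 0 0 0 0 0 0.012 -0.8; 0 0 0 0 0 0.012 -0.8"
}}

```text
t: 20.95
eef_pos: [0.6728, 0.1077, 0.2096]
ee_rot: [[-1.0, 0.001, 0.001], [0.001, 1.0, -0.0], [-0.001, -0.0, -1.0]]
contact_force: [5.8, -0.1, -5.7]
grip_width: 0.449
```

Emit:
{"api": "move_arm", "payload": {
  "targets": "0 0 0 0 0 0.004 -0.8; 0 0 0 0 0 0.008 -0.8; 0 0 0 0 0 0.008 -0.8"
}}

```text
t: 21.2
eef_pos: [0.6728, 0.1078, 0.2086]
ee_rot: [[-1.0, 0.001, 0.001], [0.001, 1.0, -0.0], [-0.001, -0.0, -1.0]]
contact_force: [5.1, 0.3, -5.8]
grip_width: 0.449
```

Emit:
{"api": "move_arm", "payload": {
  "targets": "0 0 0 0 0 0.004 -0.8; 0 0 0 0 0 0.008 -0.8; 0 0 0 0 0 0.008 -0.8"
}}

```text
t: 21.45
eef_pos: [0.6728, 0.1078, 0.2076]
ee_rot: [[-1.0, 0.001, 0.001], [0.001, 1.0, -0.0], [-0.001, -0.0, -1.0]]
contact_force: [5.1, -1.4, -5.4]
grip_width: 0.446
```

Emit:
{"api": "move_arm", "payload": {
  "targets": "0 0 0 0 0 0.004 -0.8; 0 0 0 0 0 0.008 -0.8; 0 0 0 0 0 0.008 -0.8"
}}

```text
t: 21.7
eef_pos: [0.6728, 0.1077, 0.2067]
ee_rot: [[-1.0, 0.001, 0.001], [0.001, 1.0, -0.0], [-0.001, -0.0, -1.0]]
contact_force: [5.5, 0.6, -5.0]
grip_width: 0.446
```

Emit:
{"api": "move_arm", "payload": {
  "targets": "0 0 0 0 0 0.004 -0.8; 0 0 0 0 0 0.007 -0.8; 0 0 0 0 0 0.007 -0.8"
}}

```text
t: 21.95
eef_pos: [0.6728, 0.1077, 0.2059]
ee_rot: [[-1.0, 0.001, 0.001], [0.001, 1.0, -0.0], [-0.001, -0.0, -1.0]]
contact_force: [5.0, -0.2, -5.8]
grip_width: 0.447
```

Emit:
{"api": "move_arm", "payload": {
  "targets": "0 0 0 0 0 0.004 -0.8; 0 0 0 0 0 0.007 -0.8; 0 0 0 0 0 0.007 -0.8"
}}

```text
t: 22.2
eef_pos: [0.6728, 0.1077, 0.205]
ee_rot: [[-1.0, 0.001, 0.0], [0.001, 1.0, -0.0], [-0.0, -0.0, -1.0]]
contact_force: [4.7, -0.2, -5.3]
grip_width: 0.449
```

```bash
python3 - <<'E'
from h import *
c=camera_info('scene')
a=snapshot('scene');cv2.imwrite('pics/s17.png',cv2.resize(a[200:320,310:440],(650,600),interpolation=cv2.INTER_CUBIC))
E
```

```text
(no output)
```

View pics/s17.png

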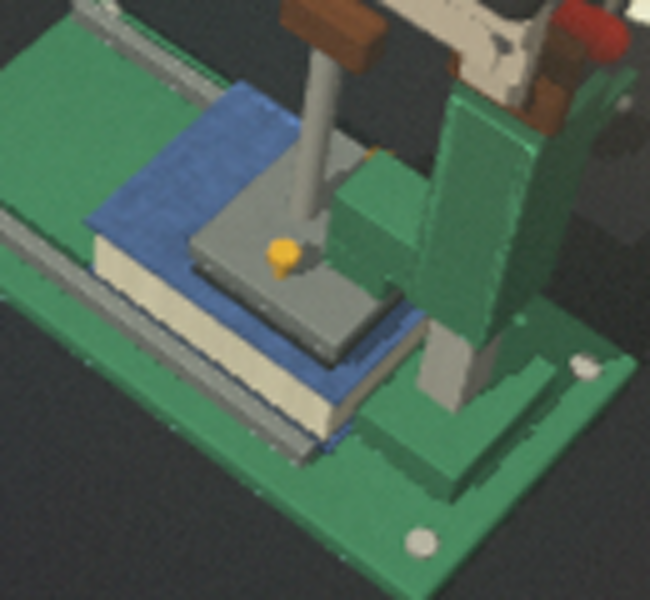

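The pad is close above the book. Continue in small steps.

Emit:
{"api": "move_arm", "payload": {
  "targets": "0 0 0 0 0 0.004 -0.8; 0 0 0 0 0 0.007 -0.8; 0 0 0 0 0 0.007 -0.8"
}}

```text
t: 22.5
eef_pos: [0.6728, 0.1077, 0.2042]
ee_rot: [[-1.0, 0.001, 0.001], [0.001, 1.0, -0.0], [-0.001, -0.0, -1.0]]
contact_force: [5.7, -0.7, -5.8]
grip_width: 0.451
```

Emit:
{"api": "move_arm", "payload": {
  "targets": "0 0 0 0 0 0.004 -0.8; 0 0 0 0 0 0.007 -0.8; 0 0 0 0 0 0.007 -0.8"
}}

```text
t: 22.75
eef_pos: [0.6728, 0.1078, 0.2036]
ee_rot: [[-1.0, 0.001, 0.001], [0.001, 1.0, -0.0], [-0.001, -0.0, -1.0]]
contact_force: [5.0, 0.1, -3.8]
grip_width: 0.451
```

Emit:
{"api": "move_arm", "payload": {
  "targets": "0 0 0 0 0 0.004 -0.8; 0 0 0 0 0 0.007 -0.8; 0 0 0 0 0 0.007 -0.8"
}}

```text
t: 23.0
eef_pos: [0.6729, 0.1077, 0.2036]
ee_rot: [[-1.0, 0.001, 0.001], [0.001, 1.0, -0.0], [-0.001, -0.0, -1.0]]
contact_force: [1.6, 0.1, 1.2]
grip_width: 0.449
```

Contact: Fz went from −5.7 to +1.2 N, so about 7 N rests on the book, with the grip still squeezed. Hold briefly, then open.

Emit:
{"api": "move_arm", "payload": {
  "targets": "0 0 0 0 0 0 -0.8; 0 0 0 0 0 0 -0.8; 0 0 0 0 0 0 0; 0 0 0 0 0 0 0.3; 0 0 0 0 0 0 0.5; 0 0 0 0 0 0 0.5; 0 0 0 0 0 0 0.5; 0 0 0 0 0 0 0.5"
}}

```text
t: 23.67
eef_pos: [0.6723, 0.1076, 0.202]
ee_rot: [[-1.0, 0.001, -0.001], [0.001, 1.0, -0.0], [0.001, -0.0, -1.0]]
contact_force: [0.2, 0.7, -0.7]
grip_width: 0.747
```

```bash
python3 go.py .672 .1085 .3; python3 - <<'E'
from h import *
a=snapshot('wrist');cv2.imwrite('pics/w18.png',a)
E
```

```text
t 23.67 pos [0.6723 0.1076 0.202 ] turn [-0.0001 -0.0003 -0.0002] shift [ 0.003  0.007 -0.817] F [ 0.19  0.66 -0.67] w 0.7467540050697894
```

View pics/w18.png

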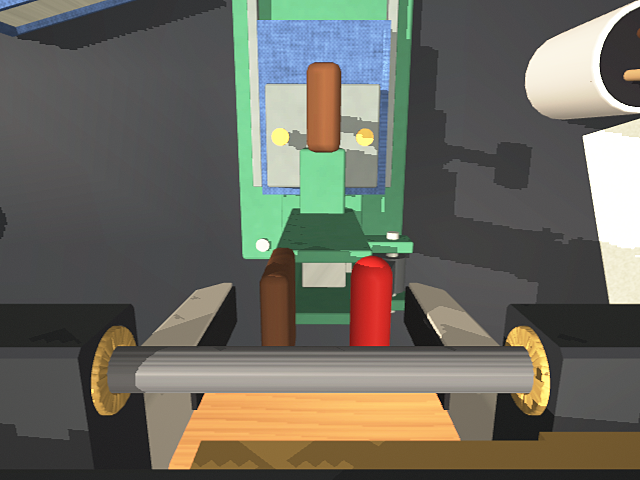

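Fingers are clear on both sides and the paddle has sprung back. Withdraw upward.

Emit:
{"api": "move_arm", "payload": {
  "targets": "0 0 0 0 0 -0.1 0.5; 0 0 0 0 0 -0.3 0.5; 0 0 0 0 0 -0.55 0.5; 0 0 0 0 0 -0.8 0.5; 0 0 0 0 0 -1 0.5; 0 0 0 0 0 -1 0.5"
}}

```text
t: 24.22
eef_pos: [0.6746, 0.1078, 0.3313]
ee_rot: [[-1.0, 0.001, 0.011], [0.001, 1.0, 0.001], [-0.011, 0.001, -1.0]]
contact_force: [1.0, 0.0, 1.8]
grip_width: 0.752
```

Emit:
{"api": "move_arm", "payload": {
  "targets": "0 0 0 0.2 0 0 0.5; 0 0 0 0.5 0 0 0.5; 0 0 0 0.8 0 0 0.5; 0 0 0 1 0 0 0.5; 0 0 0 1 0 0 0.5; 0 0 0 1 0 0 0.5; 0 0 0 1 0 0 0.5"
}}

```text
t: 24.8
eef_pos: [0.5532, 0.1078, 0.323]
ee_rot: [[-1.0, 0.001, 0.002], [0.001, 1.0, -0.0], [-0.002, -0.0, -1.0]]
contact_force: [0.1, 0.3, 1.2]
grip_width: 0.752
```

Emit:
{"api": "move_arm", "payload": {
  "targets": "0 0 0 0.2 0 0 0.5; 0 0 0 0.5 0 0 0.5; 0 0 0 0.8 0 0 0.5; 0 0 0 1 0 0 0.5; 0 0 0 1 0 0 0.5; 0 0 0 1 0 0 0.5; 0 0 0 1 0 0 0.5"
}}

```text
t: 25.38
eef_pos: [0.4339, 0.1079, 0.3226]
ee_rot: [[-1.0, 0.001, 0.001], [0.001, 1.0, -0.0], [-0.001, -0.0, -1.0]]
contact_force: [-0.1, 0.0, -0.9]
grip_width: 0.752
```

```bash
python3 go.py .672 .1085 .3; python3 - <<'E'
from h import *
a=snapshot('scene');t=snapshot('top')
cv2.imwrite('pics/s19f.png',a);cv2.imwrite('pics/t19f.png',t)
cv2.imwrite('pics/s19.png',np.hstack([cv2.resize(a[180:330,290:450],(512,480),interpolation=cv2.INTER_CUBIC),cv2.resize(t[110:300,205:305],(253,480))]))
c=camera_info('top');sc=camera_info('scene')
def cen(im,lo,hi,roi):
    x0,y0,x1,y1=roi;h=cv2.cvtColor(im,cv2.COLOR_BGR2HSV)[y0:y1,x0:x1]
    m=cv2.inRange(h,lo,hi);n,l,st,ce=cv2.connectedComponentsWithStats(m);k=1+st[1:,4].argmax();return ce[k]+[x0,y0],st[k]
A,x=cen(t,(0,180,90),(6,255,255),(222,110,246,165));B,y=cen(a,(0,180,90),(6,255,255),(405,175,450,225));print(A,B,tri(c,A,sc,B))
E
```

```text
t 25.38 pos [0.4339 0.1079 0.3226] turn [-0.      0.0003 -0.0003] shift [-1.984  0.007  0.19 ] F [-0.11  0.03 -0.91] w 0.7521213227393684
[235.75586854 139.02816901] [425.11374408 200.1943128 ] (array([0.6731834 , 0.12813304, 0.24592461]), np.float64(0.00057441734780091))
```

View pics/s19.png

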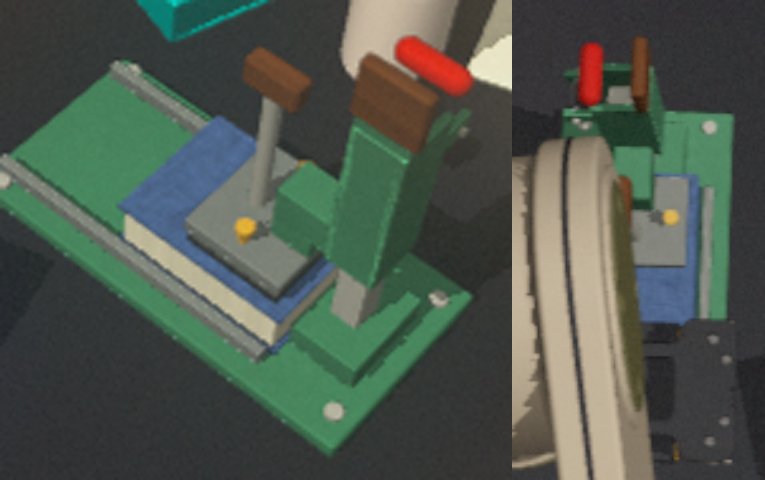

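The paddle has dropped 24 mm, so the rail is at about 0.032 m, inside the pad-on-book range and not at a tooth. The book is flat against the stop and the arm touches nothing.

```bash
python3 -c "
from bench import *
print(close_job())"
```

```text
the job is handed in; nothing more can be done
None
```

The small blue book is in the press under the foot, and I handed the job in at about 25 s. No verdict was reported.

- **Raising:** I lifted the rail about 60 mm by the wooden handle and set it back on the catch at the 0.056 m tooth. When I let go it stayed up.
- **Book:** I pushed it along the bed until it stopped moving. The highest force I read while pushing was about 8 N.
- **Lowering:** I squeezed the release grip fully (42 mm opening) and lowered the foot until its weight came off the gripper. At that point about 7 N was on the book. Then I let go and backed away.

**Last checks:** the rail is at about 0.032 m, inside the range for the pad resting on the book. The paddle had sprung back out, and in the picture the book looks flat against the stop. I did not measure the book's final position, the resting force or whether the things around the press had moved.

**What disagreed:** the real fingertips end about 30 mm short of the stated TCP. My first grasp at the handle closed just above it without touching anything. I confirmed the offset with the wrist and scene cameras and allowed for it in every later move.

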